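# Refill the spring-loaded cup dispenser

### The arm

A 7-joint arm with a two-finger parallel gripper is mounted at the origin on a cart in front of the work surface, level with it; the furniture and walls round the work are solid. World frame = base frame: x ahead of the robot, y to its left, z up, the work surface at z = 0. Lengths are in m, angles in rad, forces in N, time in s.
With the tool pointing down it reaches from about 0.35 to 0.9 m from the base axis. Payload 8.1 kg.
Tool frame: the origin (TCP) lies on the centre line of the jaws, within the pads' length; the fingertips stand 17 mm ahead of it and the grasp point (between the pads) lies 2 mm behind it; z points along the fingers, y is the direction in which the jaws open and shut (so a half turn about z gives the same grasp; the last joint's range is limited). The gripper opens to 92 mm and grips with 3 to 60 N. Pads are 19 mm wide; open, the fingers measure 130 mm over their backs; the gripper's body (75 mm by 190 mm) begins 47 mm behind the grasp point.
Start: joints at [1.107, 0.434, 0.025, 1.573, -0.012, 1.134, -0.075], TCP at [0.221, -0.585, 0.244] pointing down, gripper open.
Joint ranges: [-2.62, 2.62], [-0.44, 2.09], [-1.27, 1.32], [0.08, 2.57], [-1.32, 4.46], [0.12, 2], [-2.74, 2.74]. Speed limits (rad/s): [2.22, 2.22, 3.01, 3.01, 3.14, 3.14, 3.14].

### API

Orientations are given as a rotation vector (axis times angle).
In Python, from cell import arm, imaging, job gives the robot as it stands.
- The arm moves only by the tool jog_arm, never from a script. Its argument "moves" is a list of rows, each an object with "fingers": the closure, from -1 (fully open) to 1 (shut); "xyz": the shift along the tool's x, y, z in cm, a list of three; "angular": the turn, a rotation vector about the tool's x, y, z in rad, a list of three. In form: [{"fingers": fingers, "xyz": [dx, dy, dz], "angular": [ax, ay, az]}, ...]. A call has 1 to 12 rows; each row is the pose to reach, as a shift and turn from the pose commanded when the call began, along the tool's axes at that moment; what a row does not reach only later rows make up. A row lasts 1/8 s, in which the tool goes at most 62.5 mm and 10.7 degrees, less where a joint would pass 70% of its speed; a pose out of reach is approached as far as the arm can. A call with a gripper value outside its range is refused whole. The fingers move at their own pace and stop on an object; "grip_force" is the grip in N (left out, the last holds). Time passes only in rows, so rows that repeat a pose let the fingers close. It gives the time, the measured TCP pose, the force and the opening at its end, in the units of the state.
- arm.observe(): the state, without advancing time (a new reading comes with each control period).
- imaging.get_image(name): name is "side" or "top" or "wrist"; returns the picture (400x640x3 uint8, red, green, blue); there is no depth.
- imaging.camera_params(name): a dict with "fx", "fy", "cx", "cy" (pixels), "rvec" (rotation vector, rad) and "tvec" (3), from world to camera coordinates, as OpenCV has them; the wrist camera has in their place "hand_eye" (4x4, takes a point from camera to tool coordinates, whose origin is the TCP and whose axes are the flange's). Camera axes: x right, y down, z forward; pixel columns grow to the right and rows downward; lengths in m; the calibration is good to about 2 mm. A picture is of the moment at which its call begins: read the wrist's pose just before it. camera_params takes no time and is no camera call.
- job.sign_off(): hands the job in, once; it reports no verdict.
The state is a dict: "clock": time; "joints": joint angles; "dq": joint speeds; "joint_efforts": joint torques, N m; "position": TCP position; "ee_rot": TCP orientation; "force": force on the tool from outside, world axes, zero at the start; "ft_torque": the same for the moment, N m; "width": opening from 0.0 (shut) to 1.0 (fully open).
Only numpy, scipy, OpenCV 4.12 (cv2) and the standard library are available. Lean on these libraries where they do the work, as an engineer would, in place of code of your own. Each camera call takes 0.05 s, during which the arm holds its last target. There are 200 camera calls.

### The job

The two washed espresso cups on the wooden tray belong in the cup dispenser. Put each one, mouth down as it stands, over the pile in the dispenser and press it straight down against the spring until its lip snaps in under the three catches, so that in the end all three cups are held down in one straight pile. Leave the other things where they are.

Things in the scene. Friction and masses are not known exactly. Their poses are not given: they have to be found in the camera images.
- cup_a: Blue-grey handleless cup, 52 mm tall, about 50 g, standing mouth down on the tray. Origin: centre of the mouth; own z points from the mouth to the closed end (up as it stands). Round about z: lip 66 mm across from z 0 to 4 mm; body tapering from 55 mm across at z 4 to 43 mm at z 31; then a cylindrical foot 35 mm across from z 34 to 52, easily gripped from above; its end at z 52 is flat.
- cup_b: The second blue-grey espresso cup on the tray, the same as cup_a in origin, axes and sizes. The cups nest: inside they are 32 mm deep, so a cup lowered over another, both mouth down, slips over its foot (8 mm of room all round at first, 1.5 mm at last) and comes to rest 20 mm higher than it.
- cup_top: The cup that is in the dispenser from the start, same as cup_a, mouth down on the platform, its lip held under the catches: its origin is about 4 mm below point mouth and within 1.5 mm of its axis, its closed end 48 mm above point mouth. A cup only laid over it rests 20 mm higher, origin 16 mm and closed end 68 mm above point mouth.
- dispenser: Cup dispenser, fixed to the worktop; origin at the centre of its underside, z up. A round dark foot 125 mm across, three upright rods round the pile and a dark ring, 97 mm across outside, 70 mm inside, its upper face 102 mm above the worktop. On the ring, 120 degrees apart, three black catch housings, 35 to 52 mm from the axis, up to 119 mm high, with pull knobs out to 61 mm from the axis.
- mouth (a point): Point on the dispenser's vertical axis, level with the underside of its catches, 104 mm above the worktop; z up. A cup is home when its lip is below the catches: the topmost cup's origin is then about 4 mm below this point, its closed end 48 mm above it, each cup under it 20 mm lower. Pressed 2 to 6 mm farther than that and let go, the pile springs back up to there.
- catch0 (a joint): One of three equal white sprung bolts in the housings: 0 when it reaches inward to 29 mm from the axis, growing as it is pushed outward, in m (about 0.004 while a lip passes). Long bevel on top, from the underside to 12 mm above it: a lip pressed down pushes the bolts out, passes and they snap back over it. Pressing a cup home takes about 8 to 13 N on the middle of its end, over 20 mm of travel.
- platform (a joint): How far the spring platform under the pile has sunk, in m: about 0 with one cup in the dispenser, 0.019 with two cups held, 0.038 with three, 0.052 at its lower stop. The spring (70 N/m) pushes up with 4 N at 0, so a cup that is only laid on the pile does not sink by itself.
- tray: Round wooden tray, 220 mm across, rim 20 mm high, floor 7 mm above the worktop, fixed; cup_a and cup_b stand on it; origin at the centre of its underside, z up.
- timer: Bystander: red and white egg timer, 61 mm across, 64 mm tall, behind the work; origin at the centre of its underside.
- jar: Bystander: spice jar with a dark cap, 41 mm across, 105 mm tall; origin at the centre of its underside.
- tin: Bystander: dark green square tin with a lid, 70 by 70 mm, 108 mm tall, at the right of the work; origin at the centre of its underside.
Not all that is in view belongs to the job. What is shaped like the cup_a but yellow is not meant. Leave any black look-alike of the cup_b alone.

How it is judged:
By the outcome, as a careful person would: the job done as asked, in the order asked, and still so for the second after the job is handed in, with the robot touching nothing.
It also fails if it takes over 61 s, if anything falls off the work surface, if the arm or the gripper's body presses on something with over 40 N, if the wrist force passes 120 N, or if a joint passes its speed limit or range.

## Working session

There is one attempt and no reset: what is moved stays moved. The work goes in short steps, Python scripts to look and compute and a tool call to move; the robot and the scene stay as the last step left them, time stands still between calls to the robot, and variables do not carry over. Pictures are saved under pics/ and viewed, about 8 in all and at most 12, crops included, and the job is handed in when it is done.

Besides the shell and the picture viewer there is one more tool, called after "Request:" by a JSON object that holds its "api" and its "payload", one argument or row to a line. jog_arm: Moves the arm, as the interface text tells. Its arguments: {"type":"object","properties":{"moves":{"type":"array"},"grip_force":{"type":"number"}},"required":["moves"]}

```bash
mkdir -p pics; ls
cat > h.py <<'E'
from cell import arm, imaging, job
import numpy as np, cv2
from scipy.spatial.transform import Rotation as R
def grab(n,f):
    im=imaging.get_image(n); cv2.imwrite('pics/'+f+'.png',im[:,:,::-1]); return im
def ray(n,u,v,st=None):
    p=imaging.camera_params(n)
    d=np.array([(u-p['cx'])/p['fx'],(v-p['cy'])/p['fy'],1.])
    if n=='wrist':
        H=np.array(p['hand_eye']); T=R.from_rotvec(st['ee_rot']).as_matrix()
        return T@H[:3,3]+np.array(st['position']), T@H[:3,:3]@d
    M=R.from_rotvec(np.ravel(p['rvec'])).as_matrix(); return -M.T@np.ravel(p['tvec']), M.T@d
def onz(n,u,v,z,st=None):
    o,d=ray(n,u,v,st); return o+d*(z-o[2])/d[2]
def proj(n,P):
    p=imaging.camera_params(n); K=np.array([[p['fx'],0,p['cx']],[0,p['fy'],p['cy']],[0,0,1.]])
    return cv2.projectPoints(np.array(P,float).reshape(-1,3),np.ravel(p['rvec']),np.ravel(p['tvec']),K,None)[0].reshape(-1,2)
E
python3 - <<'E'
from h import *
print(arm.observe())
a=grab('top','top0');b=grab('side','side0')
for n in('top','side'):print(n,ray(n,320,200))
print(imaging.camera_params('wrist'))
E
```

```text
pics
{'clock': 0.0, 'joints': array([ 1.10738574,  0.43520484,  0.02498488,  1.57407892, -0.01161623,
        1.13396466, -0.07509847]), 'dq': array([ 0.00038444,  0.00179977, -0.00066236,  0.00070669, -0.00152485,
        0.00033792,  0.0013182 ]), 'joint_efforts': array([ 1.35015085e-03, -6.67848444e+01,  9.86019373e-01, -3.14460611e+01,
       -6.02153759e-02,  4.29749815e-02,  1.45324602e-04]), 'position': array([ 0.22043019, -0.58434202,  0.24296336]), 'ee_rot': array([-3.08919795e+00, -5.63296591e-01,  6.21564091e-04]), 'force': array([-0.2454154 , -0.12179889, -0.21178354]), 'ft_torque': array([-0.02859514, -0.03188196, -0.07037701]), 'width': 1.0004176838661656}
top (array([ 0.36995586, -0.09499786,  1.1490167 ]), array([ 0.10783576,  0.01776647, -0.99423321]))
side (array([0.31650621, 1.22956684, 0.685806  ]), array([ 0.1418241 , -0.91047016, -0.38934742]))
{'fx': 318.18239066325845, 'fy': 318.18239066325845, 'cx': 323.5942616984028, 'cy': 202.31895004606957, 'hand_eye': array([[-1.69575549e-04, -9.52318839e-01, -3.05104573e-01,
         8.21136688e-02],
       [ 9.99999961e-01, -2.28917933e-04,  1.58723669e-04,
         8.83197569e-04],
       [-2.20999449e-04, -3.05104534e-01,  9.52318841e-01,
        -1.40868181e-01],
       [ 0.00000000e+00,  0.00000000e+00,  0.00000000e+00,
         1.00000000e+00]])}
```

View pics/top0.png

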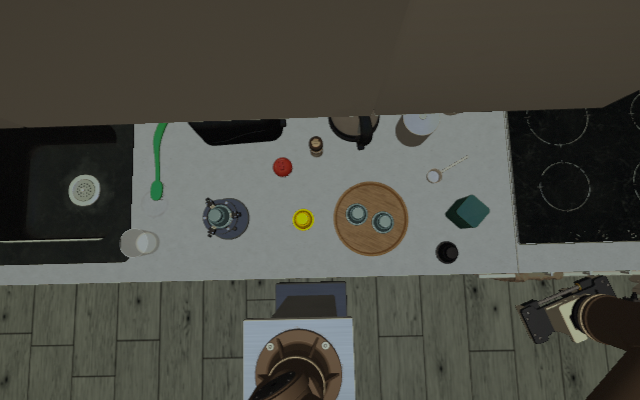

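View pics/side0.png

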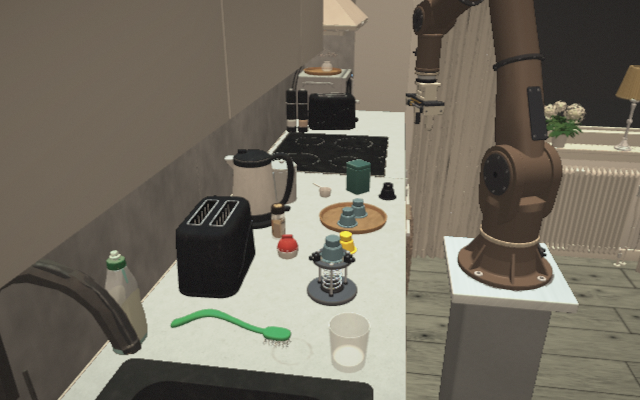

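Run:
```python
from h import *
im=cv2.imread('pics/top0.png')
c=np.hstack([cv2.resize(im[190:245,190:255],None,fx=6,fy=6,interpolation=2),cv2.resize(im[190:245,335:400],None,fx=6,fy=6,interpolation=2)]);cv2.imwrite('pics/crop0.png',c)
for nm,u,v,z in[('cupL',357,213,.059),('cupR',383,222,.059),('top',216,214,.152),('tray',371,218,.02),('foot',226,218,.012),('yellow',303,219,.052),('black',447,252,.05),('timer',283,167,.06)]:print(nm,onz('top',u,v,z).round(4))
hsv=cv2.cvtColor(im,cv2.COLOR_BGR2HSV);print(hsv[213,357],hsv[222,383],hsv[214,216],hsv[230,371])
print(imaging.camera_params('top')['fx'])
```

```text
cupL [ 0.4481 -0.1795  0.059 ]
cupR [ 0.4206 -0.2517  0.059 ]
top [0.4491 0.1965 0.152 ]
tray [ 0.435  -0.2228  0.02  ]
foot [0.4474 0.2072 0.012 ]
yellow [ 0.4357 -0.0253  0.052 ]
black [ 0.3322 -0.4277  0.05  ]
timer [0.5872 0.029  0.06  ]
[ 78  29 132] [ 79  31 130] [ 81  36 119] [ 17 117 109]
383.63748980264717
```

View pics/crop0.png

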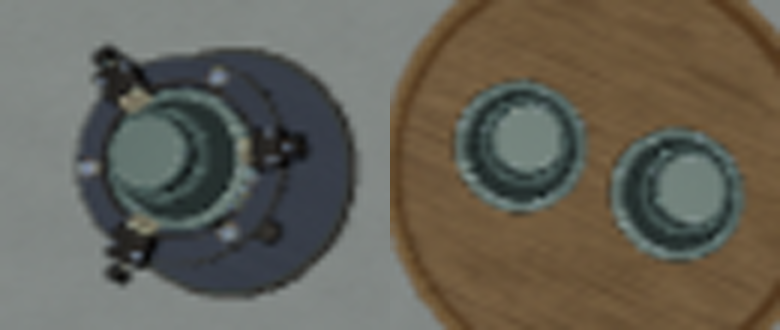

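```bash
cat >> h.py <<'E'
def delta(xyz,yaw,st=None,nearest=True):
    "tool shift cm + angular to reach xyz, pointing down with jaw y axis at world angle yaw (deg)"
    st=st or arm.observe(); T=R.from_rotvec(st['ee_rot'])
    best=None
    for k in((0,180) if nearest else (0,)):
        a=np.radians(yaw+k); y=np.array([np.cos(a),np.sin(a),0]); z=np.array([0,0,-1.]); x=np.cross(y,z)
        w=(T.inv()*R.from_matrix(np.c_[x,y,z])).as_rotvec()
        if best is None or np.linalg.norm(w)<np.linalg.norm(best): best=w
    d=T.inv().apply(np.array(xyz)-st['position'])*100
    print('d cm',d.round(2),'ang',best.round(3),'pos',np.round(st['position'],4),'F',np.round(st['force'],1),'w',round(st['width'],3),'t',round(st['clock'],2))
E
python3 - <<'E'
from h import *
print(R.from_rotvec(arm.observe()['ee_rot']).as_matrix().round(2))
L=onz('top',357.5,213,.059);Rr=onz('top',385,221,.059);D=onz('top',215,214.5,.152);F=onz('top',228,218.5,.012)
print(L,Rr,D,F, np.degrees(np.arctan2(*(L-Rr)[1::-1])))
delta((.435,-.215,.22),-20); delta((.435,-.215,.22),160,None,False); delta((.435,-.215,.22),-20,None,False)
E
```

```text
[[ 0.94  0.35 -0.  ]
 [ 0.35 -0.94  0.  ]
 [-0.   -0.   -1.  ]]
[ 0.44801458 -0.18089963  0.059     ] [ 0.42323913 -0.257439    0.059     ] [0.44785547 0.19911872 0.152     ] [0.44575237 0.20123433 0.012     ] 72.06345988714331
d cm [ 33.11 -26.98   2.34] ang [-0.001 -0.    -0.861] pos [ 0.2204 -0.5844  0.243 ] F [ 0.3 -0.7  0.4] w 0.996 t 0.1
d cm [ 33.11 -26.98   2.34] ang [-1.000e-03  2.000e-03  2.281e+00] pos [ 0.2204 -0.5844  0.243 ] F [ 0.3 -0.7  0.4] w 0.996 t 0.1
d cm [ 33.11 -26.98   2.34] ang [-0.001 -0.    -0.861] pos [ 0.2204 -0.5844  0.243 ] F [ 0.3 -0.7  0.4] w 0.996 t 0.1
```

Request:
{"api": "jog_arm", "payload": {
  "moves": [
    {"fingers":-1,"xyz":[33.1,-27,2.3],"angular":[0,0,-0.86]},
    {"fingers":-1,"xyz":[33.1,-27,2.3],"angular":[0,0,-0.86]},
    {"fingers":-1,"xyz":[33.1,-27,2.3],"angular":[0,0,-0.86]},
    {"fingers":-1,"xyz":[33.1,-27,2.3],"angular":[0,0,-0.86]},
    {"fingers":-1,"xyz":[33.1,-27,2.3],"angular":[0,0,-0.86]},
    {"fingers":-1,"xyz":[33.1,-27,2.3],"angular":[0,0,-0.86]},
    {"fingers":-1,"xyz":[33.1,-27,2.3],"angular":[0,0,-0.86]},
    {"fingers":-1,"xyz":[33.1,-27,2.3],"angular":[0,0,-0.86]},
    {"fingers":-1,"xyz":[33.1,-27,2.3],"angular":[0,0,-0.86]},
    {"fingers":-1,"xyz":[33.1,-27,2.3],"angular":[0,0,-0.86]}
  ],
  "grip_force": 40
}}

```text
clock: 1.35
position: [0.4343, -0.2167, 0.2206]
ee_rot: [-2.576, -1.798, 0.001]
force: [0.2, 0.2, -0.3]
width: 1.0
```

Run:
```python
from h import *
import json
st=arm.observe(); grab('wrist','w1'); print(st['joints'].round(2))
json.dump({k:np.array(v).tolist() for k,v in st.items()},open('w1.json','w'))
delta((.448,-.181,.2),-20,st)
```

```text
[ 0.63  0.26 -0.34  1.91  0.1   0.99 -0.11]
d cm [3.82 0.06 2.06] ang [-0.     0.001 -0.003] pos [ 0.4343 -0.2167  0.2206] F [ 0.2  0.2 -0.3] w 1.0 t 1.35
```

View pics/w1.png

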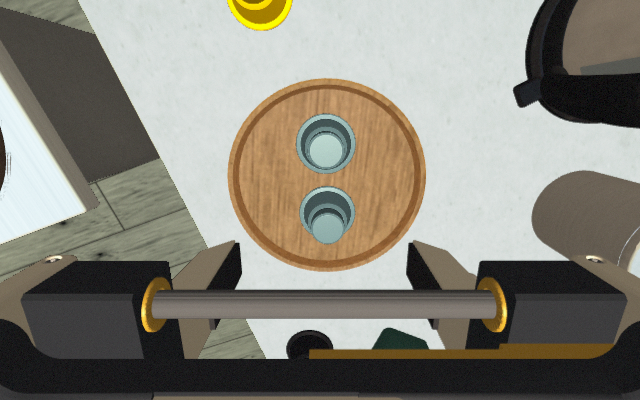

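The wrist view shows both cups, closed ends near (325,150) and (328,227), lips around (326,144) and (327,213). Next I measure them.

```bash
cat >> h.py <<'E'
def blobs(im,amin,lo,hi=(105,255,255)):
    h=cv2.cvtColor(im,cv2.COLOR_RGB2HSV); m=cv2.inRange(h,lo,hi)
    n,l,s,c=cv2.connectedComponentsWithStats(m,connectivity=4)
    return [(s[i],c[i]) for i in range(1,n) if s[i][4]>=amin]
E
python3 - <<'E'
from h import *
import json
st=json.load(open('w1.json')); im=cv2.imread('pics/w1.png')[:,:,::-1].copy()
h=cv2.cvtColor(im,cv2.COLOR_RGB2HSV)
for v in range(110,180,6):print(v,h[v,325],end=' ')
print()
roi=im.copy(); roi[:105]=0; roi[255:]=0; roi[:,:285]=0; roi[:,370:]=0
for vmin in(120,140,150,160,170):
  for s,c in blobs(roi,250,(75,15,vmin)): print(vmin,s,c.round(1),onz('wrist',*c,.059,st).round(4))
# outline of whole cup (lip) 
for s,c in blobs(roi,250,(75,15,30)): print('all',s,c.round(1),onz('wrist',s[0]+s[2]/2-.5,s[1]+s[3]/2-.5,.009,st).round(4))
E
```

```text
110 [ 15 117 187] 116 [ 86  34 202] 122 [87 56 86] 128 [ 89  50 137] 134 [ 86  42 164] 140 [ 81  31 212] 146 [ 81  33 210] 152 [ 82  33 207] 158 [ 82  34 202] 164 [ 85  36 200] 170 [ 86  49 166] 176 [ 16 121 189] 
120 [ 296  114   59   60 2057] [325.3 145.6] [ 0.4498 -0.1787  0.059 ]
120 [ 300  186   55   58 1548] [327.  217.8] [ 0.4264 -0.2476  0.059 ]
140 [296 114  59  60 712] [325.4 141.2] [ 0.4513 -0.1749  0.059 ]
140 [308 133  36  36 965] [325.9 150. ] [ 0.4489 -0.1828  0.059 ]
140 [ 300  187   55   57 1245] [327.1 218.9] [ 0.4261 -0.2488  0.059 ]
150 [296 114  59  60 661] [325.4 141.5] [ 0.4511 -0.1751  0.059 ]
150 [310 133  34  34 873] [325.7 150.2] [ 0.4486 -0.1829  0.059 ]
150 [300 187  55  45 423] [326.8 203.7] [ 0.4313 -0.2334  0.059 ]
150 [313 214  30  29 696] [327.4 228.3] [ 0.4228 -0.2585  0.059 ]
160 [297 115  58  59 607] [325.5 140.9] [ 0.4514 -0.1747  0.059 ]
160 [310 134  32  33 843] [325.6 150.4] [ 0.4484 -0.1831  0.059 ]
160 [300 187  54  44 368] [325.8 202.4] [ 0.4309 -0.2318  0.059 ]
160 [313 215  30  28 666] [327.3 228.6] [ 0.4227 -0.2588  0.059 ]
170 [297 115  58  38 372] [325.3 128.1] [ 0.4553 -0.1636  0.059 ]
170 [310 135  32  32 825] [325.6 150.5] [ 0.4484 -0.1831  0.059 ]
170 [313 215  30  28 643] [327.2 228.4] [ 0.4227 -0.2585  0.059 ]
all [ 296  114   59   60 2763] [325.3 143.1] [ 0.4481 -0.1828  0.009 ]
all [ 300  186   55   58 2389] [326.8 213.5] [ 0.4218 -0.2615  0.009 ]
```

Request:
{"api": "jog_arm", "payload": {
  "moves": [
    {"fingers":-1,"xyz":[3.74,0.14,3],"angular":[0,0,0]},
    {"fingers":-1,"xyz":[3.74,0.14,7],"angular":[0,0,0]},
    {"fingers":-1,"xyz":[3.74,0.14,11],"angular":[0,0,0]},
    {"fingers":-1,"xyz":[3.74,0.14,14],"angular":[0,0,0]},
    {"fingers":-1,"xyz":[3.74,0.14,15.9],"angular":[0,0,0]},
    {"fingers":-1,"xyz":[3.74,0.14,15.9],"angular":[0,0,0]},
    {"fingers":1,"xyz":[3.74,0.14,15.9],"angular":[0,0,0]},
    {"fingers":1,"xyz":[3.74,0.14,15.9],"angular":[0,0,0]},
    {"fingers":1,"xyz":[3.74,0.14,15.9],"angular":[0,0,0]},
    {"fingers":1,"xyz":[3.74,0.14,15.9],"angular":[0,0,0]},
    {"fingers":1,"xyz":[3.74,0.14,15.9],"angular":[0,0,0]},
    {"fingers":1,"xyz":[3.74,0.14,15.9],"angular":[0,0,0]}
  ],
  "grip_force": 40
}}

```text
clock: 2.9
position: [0.4492, -0.1807, 0.0617]
ee_rot: [2.574, 1.801, -0.0]
force: [0.5, -0.6, 0.8]
width: 0.395
```

Run:
```python
from h import *
delta((.435,.03,.26),20)
```

```text
d cm [ 19.3   -8.55 -19.83] ang [ 0.     0.    -0.699] pos [ 0.4492 -0.1807  0.0617] F [ 0.5 -0.6  0.8] w 0.395 t 2.9
```

Run:
```python
from h import *
delta((.474,.125,.26),20)
```

```text
d cm [ 29.56  -8.15 -19.83] ang [ 0.     0.    -0.699] pos [ 0.4492 -0.1807  0.0617] F [ 0.5 -0.6  0.8] w 0.395 t 2.9
```

Request:
{"api": "jog_arm", "payload": {
  "moves": [
    {"fingers":1,"xyz":[0,0,-3],"angular":[0,0,0]},
    {"fingers":1,"xyz":[0,0,-8],"angular":[0,0,0]},
    {"fingers":1,"xyz":[0,0,-13],"angular":[0,0,0]},
    {"fingers":1,"xyz":[4,-1,-18],"angular":[0,0,-0.1]},
    {"fingers":1,"xyz":[9,-3,-19.8],"angular":[0,0,-0.2]},
    {"fingers":1,"xyz":[14,-4,-19.8],"angular":[0,0,-0.33]},
    {"fingers":1,"xyz":[19,-5.5,-19.8],"angular":[0,0,-0.46]},
    {"fingers":1,"xyz":[24,-7,-19.8],"angular":[0,0,-0.6]},
    {"fingers":1,"xyz":[28,-8,-19.8],"angular":[0,0,-0.7]},
    {"fingers":1,"xyz":[29.6,-8.15,-19.8],"angular":[0,0,-0.7]},
    {"fingers":1,"xyz":[29.6,-8.15,-19.8],"angular":[0,0,-0.7]},
    {"fingers":1,"xyz":[29.6,-8.15,-19.8],"angular":[0,0,-0.7]}
  ]
}}

```text
clock: 4.4
position: [0.4742, 0.1235, 0.2594]
ee_rot: [1.804, 2.572, -0.002]
force: [0.0, -0.1, -0.4]
width: 0.37
```

Run:
```python
from h import *
import json
st=arm.observe(); grab('wrist','w2')
json.dump({k:np.array(v).tolist() for k,v in st.items()},open('w2.json','w'))
delta((.447,.2,.26),20,st)
```

```text
d cm [ 8.11  0.05 -0.07] ang [-0.001  0.001 -0.002] pos [0.4742 0.1235 0.2594] F [ 0.  -0.1 -0.4] w 0.37 t 4.4
```

View pics/w2.png

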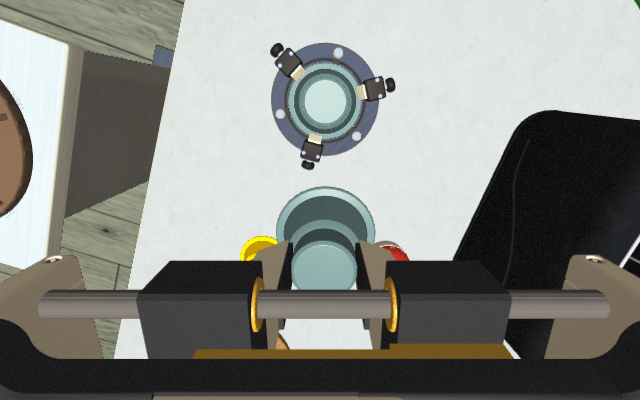

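Run:
```python
from h import *
import json
st=json.load(open('w2.json')); im=cv2.imread('pics/w2.png')[:,:,::-1].copy()
r=im.copy(); r[150:]=0; r[:,:260]=0; r[:,385:]=0
for vmin in(170,185,195):
  for s,c in blobs(r,300,(75,15,vmin),(100,70,255)): print(vmin,s,c.round(1),onz('wrist',*c,.152,st).round(4))
# ring (dark bluish)
h=cv2.cvtColor(im,cv2.COLOR_RGB2HSV); print(h[125,283],h[60,325],h[120,355])
for s,c in blobs(r,800,(100,40,40),(130,255,180)): print('ring',s,onz('wrist',s[0]+s[2]/2-.5,s[1]+s[3]/2-.5,.102,st).round(4))
# foot end of the held cup & lip
r=im.copy(); r[:183]=0; r[300:]=0; r[:,:274]=0; r[:,378:]=0
for lo in((75,15,60),(75,15,150)):
  for s,c in blobs(r,300,lo,(105,130,255)): print('held',lo,s,c.round(1))
m=cv2.inRange(cv2.cvtColor(r,cv2.COLOR_RGB2HSV),(75,15,60),(105,130,255))
pts=[]
for u in range(278,374,3):
  v=np.nonzero(m[183:240,u])[0]
  if len(v): pts.append((u,183+v[0]))
P=np.array([onz('wrist',u,v,st['position'][2]-.0535,st)[:2] for u,v in pts if v<228])
A=np.c_[2*P,np.ones(len(P))];x=np.linalg.lstsq(A,(P**2).sum(1),rcond=None)[0]
print('lip c',x[:2],'r',np.sqrt(x[2]+x[:2]@x[:2]),len(P))
```

```text
170 [289  63  72  76 879] [324.3  99.2] [0.4456 0.2012 0.152 ]
170 [ 304   79   42   45 1439] [324.8 101. ] [0.4464 0.2001 0.152 ]
185 [290  64  66  43 363] [320.   76.4] [0.4373 0.215  0.152 ]
185 [ 305   80   41   43 1410] [324.8 101.2] [0.4464 0.2001 0.152 ]
195 [ 305   80   41   43 1402] [324.8 101.2] [0.4464 0.2    0.152 ]
[112  56 122] [108  47  97] [ 88  46 172]
held (75, 15, 60) [ 276  186  100  104 7553] [324.4 236.6]
held (75, 15, 150) [ 276  188   99   56 1121] [325.9 209.4]
held (75, 15, 150) [ 293  241   64   48 2546] [324.1 266.9]
lip c [0.47486771 0.12118241] r 0.03272543543148621 32
```

Request:
{"api": "jog_arm", "payload": {
  "moves": [
    {"fingers":1,"xyz":[4,0,0],"angular":[0,0,0]},
    {"fingers":1,"xyz":[7.5,0,0],"angular":[0,0,0]},
    {"fingers":1,"xyz":[8.38,0,0],"angular":[0,0,0]},
    {"fingers":1,"xyz":[8.38,0,2],"angular":[0,0,0]},
    {"fingers":1,"xyz":[8.38,0,4],"angular":[0,0,0]},
    {"fingers":1,"xyz":[8.38,0,4.5],"angular":[0,0,0]},
    {"fingers":1,"xyz":[8.38,0,5.5],"angular":[0,0,0]},
    {"fingers":1,"xyz":[8.38,0,6.5],"angular":[0,0,0]},
    {"fingers":1,"xyz":[8.38,0,7.5],"angular":[0,0,0]},
    {"fingers":1,"xyz":[8.38,0,7.5],"angular":[0,0,0]}
  ]
}}

```text
clock: 5.7
position: [0.445, 0.2038, 0.184]
ee_rot: [-1.8, -2.574, 0.002]
force: [0.0, 0.5, 0.7]
width: 0.371
```

Run:
```python
from h import *
delta((.4457,.2024,.1505),20)
grab('side','s1'); im=cv2.imread('pics/s1.png'); cv2.imwrite('pics/s1c.png',cv2.resize(im[180:310,270:420],None,fx=4,fy=4,interpolation=2))
```

```text
d cm [-0.15  0.02  3.35] ang [-0.001  0.     0.001] pos [0.445  0.2038 0.184 ] F [0.  0.5 0.7] w 0.371 t 5.7
```

View pics/s1c.png

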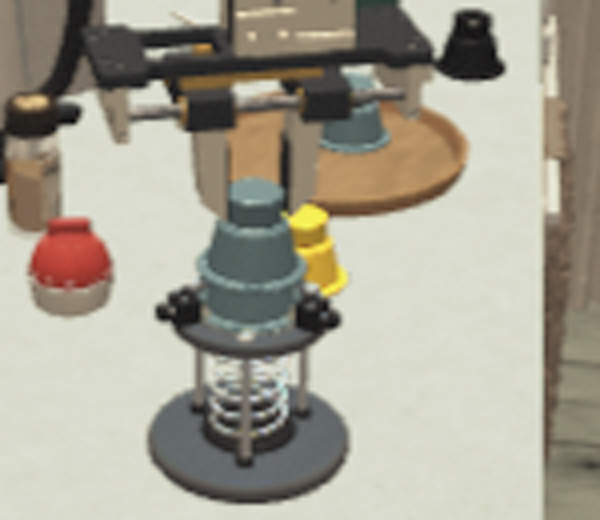

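Cup a sits concentric over the pile, level. Now lower to contact.

Request:
{"api": "jog_arm", "payload": {
  "moves": [
    {"fingers":1,"xyz":[-0.15,0,0],"angular":[0,0,0]},
    {"fingers":1,"xyz":[-0.15,0,0.4],"angular":[0,0,0]},
    {"fingers":1,"xyz":[-0.15,0,0.8],"angular":[0,0,0]},
    {"fingers":1,"xyz":[-0.15,0,1.2],"angular":[0,0,0]},
    {"fingers":1,"xyz":[-0.15,0,1.2],"angular":[0,0,0]}
  ]
}}

```text
clock: 6.38
position: [0.4459, 0.2026, 0.1725]
ee_rot: [-1.801, -2.574, 0.0]
force: [0.5, -0.5, 2.4]
width: 0.372
```

Request:
{"api": "jog_arm", "payload": {
  "moves": [
    {"fingers":1,"xyz":[0,0,0.3],"angular":[0,0,0]},
    {"fingers":1,"xyz":[0,0,0.6],"angular":[0,0,0]},
    {"fingers":1,"xyz":[0,0,0.9],"angular":[0,0,0]},
    {"fingers":1,"xyz":[0,0,1.2],"angular":[0,0,0]},
    {"fingers":1,"xyz":[0,0,1.2],"angular":[0,0,0]}
  ]
}}

```text
clock: 7.0
position: [0.4463, 0.2029, 0.1609]
ee_rot: [1.801, 2.574, 0.001]
force: [-0.1, -0.1, 4.1]
width: 0.369
```

Request:
{"api": "jog_arm", "payload": {
  "moves": [
    {"fingers":1,"xyz":[0,0,0.3],"angular":[0,0,0]},
    {"fingers":1,"xyz":[0,0,0.6],"angular":[0,0,0]},
    {"fingers":1,"xyz":[0,0,0.9],"angular":[0,0,0]},
    {"fingers":1,"xyz":[0,0,1.1],"angular":[0,0,0]},
    {"fingers":1,"xyz":[0,0,1.1],"angular":[0,0,0]}
  ]
}}

```text
clock: 7.62
position: [0.4459, 0.2027, 0.1496]
ee_rot: [-1.801, -2.574, 0.0]
force: [0.6, 0.2, 4.6]
width: 0.37
```

Run:
```python
from h import *
delta((.4457,.2024,.1505),20)
grab('side','s2'); im=cv2.imread('pics/s2.png'); cv2.imwrite('pics/s2c.png',cv2.resize(im[210:310,290:390],None,fx=6,fy=6,interpolation=2))
```

```text
d cm [-0.02 -0.03 -0.09] ang [-0.    -0.     0.001] pos [0.4459 0.2027 0.1496] F [0.6 0.2 4.6] w 0.37 t 7.62
```

View pics/s2c.png

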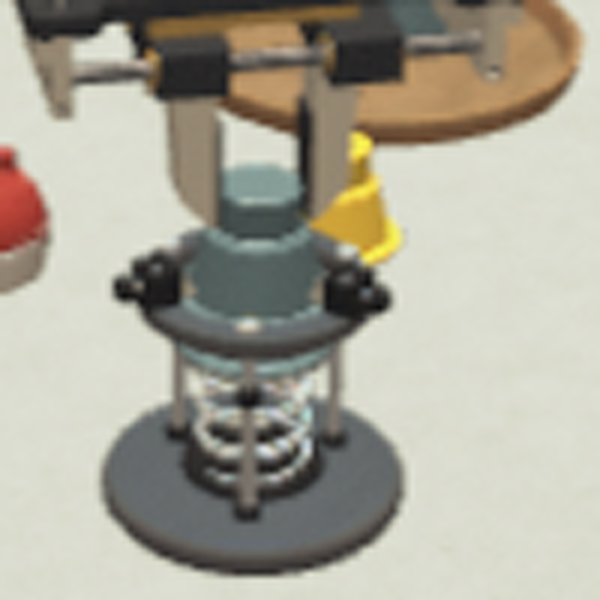

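Request:
{"api": "jog_arm", "payload": {
  "moves": [
    {"fingers":1,"xyz":[0,0,-0.2],"angular":[0,0,0]},
    {"fingers":1,"xyz":[0,0,-0.4],"angular":[0,0,0]},
    {"fingers":1,"xyz":[0,0,-0.5],"angular":[0,0,0]},
    {"fingers":1,"xyz":[0,0,-0.5],"angular":[0,0,0]}
  ]
}}

```text
clock: 8.18
position: [0.446, 0.2027, 0.1549]
ee_rot: [1.801, 2.574, 0.0]
force: [0.7, 0.5, 3.5]
width: 0.367
```

Request:
{"api": "jog_arm", "payload": {
  "moves": [
    {"fingers":1,"xyz":[0,0,-0.1],"angular":[0,0,0]},
    {"fingers":1,"xyz":[0,0,-0.2],"angular":[0,0,0]},
    {"fingers":1,"xyz":[0,0,-0.2],"angular":[0,0,0]}
  ]
}}

```text
clock: 8.55
position: [0.4458, 0.2025, 0.1564]
ee_rot: [-1.801, -2.574, 0.0]
force: [2.5, 1.6, -2.1]
width: 0.363
```

Request:
{"api": "jog_arm", "payload": {
  "moves": [
    {"fingers":1,"xyz":[0,0,0.1],"angular":[0,0,0]},
    {"fingers":-1,"xyz":[0,0,0.1],"angular":[0,0,0]},
    {"fingers":-1,"xyz":[0,0,0.1],"angular":[0,0,0]},
    {"fingers":-1,"xyz":[0,0,0.1],"angular":[0,0,0]},
    {"fingers":-1,"xyz":[0,0,0.1],"angular":[0,0,0]},
    {"fingers":-1,"xyz":[0,0,-4],"angular":[0,0,0]},
    {"fingers":-1,"xyz":[0,0,-8],"angular":[0,0,0]},
    {"fingers":-1,"xyz":[-3,0,-10],"angular":[0,0,0]},
    {"fingers":-1,"xyz":[-8,0,-10.4],"angular":[0,0,0]},
    {"fingers":-1,"xyz":[-8,0,-10.4],"angular":[0,0,0]}
  ]
}}

```text
clock: 9.8
position: [0.4748, 0.1234, 0.2608]
ee_rot: [1.808, 2.567, -0.002]
force: [0.5, 0.4, -0.4]
width: 1.003
```

Run:
```python
from h import *
st=arm.observe(); im=grab('wrist','w3')
r=im.copy(); r[160:]=0; r[:,:260]=0; r[:,395:]=0
for vmin in(170,185,195):
  for s,c in blobs(r,300,(75,15,vmin),(100,70,255)): print(vmin,s,c.round(1),onz('wrist',*c,.152,st).round(4))
delta((.4227,-.2585,.18),-20,st)
```

```text
170 [288  63  72  74 831] [323.6  98.2] [0.4459 0.2016 0.152 ]
170 [ 303   78   41   44 1418] [322.9  99.8] [0.4458 0.2004 0.152 ]
185 [ 303   79   41   43 1400] [322.8  99.8] [0.4458 0.2003 0.152 ]
195 [ 303   79   41   43 1386] [322.8  99.9] [0.4458 0.2003 0.152 ]
d cm [-34.19 -17.76   8.14] ang [0.001 0.002 0.692] pos [0.4748 0.1234 0.2608] F [ 0.5  0.4 -0.4] w 1.003 t 9.8
```

View pics/w3.png

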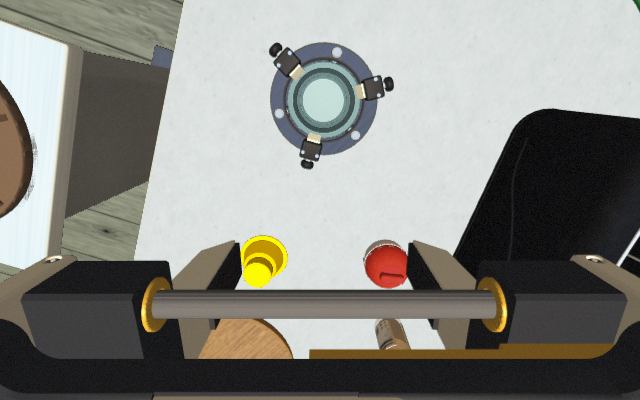

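The first cup is home: its closed end appears at (323,100), the same size as before, with all three white catches over its lip. Now for the second cup.

Request:
{"api": "jog_arm", "payload": {
  "moves": [
    {"fingers":-1,"xyz":[-5,-2.5,0],"angular":[0,0,0.1]},
    {"fingers":-1,"xyz":[-10,-5,0],"angular":[0,0,0.2]},
    {"fingers":-1,"xyz":[-15,-7.5,0],"angular":[0,0,0.3]},
    {"fingers":-1,"xyz":[-20,-10,2],"angular":[0,0,0.42]},
    {"fingers":-1,"xyz":[-25,-12.5,4],"angular":[0,0,0.55]},
    {"fingers":-1,"xyz":[-30,-15.2,6],"angular":[0,0,0.69]},
    {"fingers":-1,"xyz":[-33,-17,8.1],"angular":[0,0,0.69]},
    {"fingers":-1,"xyz":[-34.2,-17.8,8.1],"angular":[0,0,0.69]},
    {"fingers":-1,"xyz":[-34.2,-17.8,8.1],"angular":[0,0,0.69]},
    {"fingers":-1,"xyz":[-34.2,-17.8,8.1],"angular":[0,0,0.69]}
  ]
}}

```text
clock: 11.1
position: [0.4246, -0.253, 0.1806]
ee_rot: [2.562, 1.816, 0.002]
force: [0.4, 1.0, -0.6]
width: 1.001
```

Run:
```python
from h import *
delta((.4227,-.2585,.0615),-20)
```

```text
d cm [-5.900e-01 -1.000e-02  1.191e+01] ang [ 0.001 -0.001  0.012] pos [ 0.4246 -0.253   0.1806] F [ 0.4  1.  -0.6] w 1.001 t 11.1
```

Request:
{"api": "jog_arm", "payload": {
  "moves": [
    {"fingers":-1,"xyz":[0,0,0],"angular":[0,0,0]},
    {"fingers":-1,"xyz":[0,0,0],"angular":[0,0,0]}
  ]
}}

```text
clock: 11.35
position: [0.4238, -0.2541, 0.1801]
ee_rot: [2.564, 1.815, 0.001]
force: [0.2, 0.2, -0.2]
width: 1.002
```

Run:
```python
from h import *
delta((.4227,-.2585,.0615),-20)
```

```text
d cm [-0.45  0.03 11.86] ang [0.001 0.    0.01 ] pos [ 0.4238 -0.2541  0.1801] F [ 0.2  0.2 -0.2] w 1.002 t 11.35
```

Request:
{"api": "jog_arm", "payload": {
  "moves": [
    {"fingers":-1,"xyz":[-0.45,0,2],"angular":[0,0,0.01]},
    {"fingers":-1,"xyz":[-0.45,0,6],"angular":[0,0,0.01]},
    {"fingers":-1,"xyz":[-0.45,0,10],"angular":[0,0,0.01]},
    {"fingers":-1,"xyz":[-0.45,0,11.85],"angular":[0,0,0.01]},
    {"fingers":-1,"xyz":[-0.45,0,11.85],"angular":[0,0,0.01]},
    {"fingers":-1,"xyz":[-0.45,0,11.85],"angular":[0,0,0.01]},
    {"fingers":1,"xyz":[-0.45,0,11.85],"angular":[0,0,0.01]},
    {"fingers":1,"xyz":[-0.45,0,11.85],"angular":[0,0,0.01]},
    {"fingers":1,"xyz":[-0.45,0,11.85],"angular":[0,0,0.01]},
    {"fingers":1,"xyz":[-0.45,0,11.85],"angular":[0,0,0.01]},
    {"fingers":1,"xyz":[-0.45,0,11.85],"angular":[0,0,0.01]},
    {"fingers":1,"xyz":[-0.45,0,11.85],"angular":[0,0,0.01]}
  ]
}}

```text
clock: 12.85
position: [0.4218, -0.2591, 0.0612]
ee_rot: [-2.574, -1.801, 0.0]
force: [-0.1, 0.2, 0.1]
width: 0.396
```

Run:
```python
from h import *
delta((.474,.125,.26),20)
```

```text
d cm [ 37.86  -8.27 -19.88] ang [-0.    -0.    -0.699] pos [ 0.4218 -0.2591  0.0612] F [-0.1  0.2  0.1] w 0.396 t 12.85
```

Request:
{"api": "jog_arm", "payload": {
  "moves": [
    {"fingers":1,"xyz":[0,0,-3],"angular":[0,0,0]},
    {"fingers":1,"xyz":[0,0,-8],"angular":[0,0,0]},
    {"fingers":1,"xyz":[0,0,-13],"angular":[0,0,0]},
    {"fingers":1,"xyz":[4,-1,-17.5],"angular":[0,0,-0.08]},
    {"fingers":1,"xyz":[9,-2,-19.9],"angular":[0,0,-0.17]},
    {"fingers":1,"xyz":[15,-3.2,-19.9],"angular":[0,0,-0.28]},
    {"fingers":1,"xyz":[21,-4.5,-19.9],"angular":[0,0,-0.4]},
    {"fingers":1,"xyz":[27,-5.8,-19.9],"angular":[0,0,-0.52]},
    {"fingers":1,"xyz":[32,-7,-19.9],"angular":[0,0,-0.63]},
    {"fingers":1,"xyz":[36,-8,-19.9],"angular":[0,0,-0.7]},
    {"fingers":1,"xyz":[37.9,-8.3,-19.9],"angular":[0,0,-0.7]},
    {"fingers":1,"xyz":[37.9,-8.3,-19.9],"angular":[0,0,-0.7]}
  ]
}}

```text
clock: 14.35
position: [0.4736, 0.127, 0.2601]
ee_rot: [-1.797, -2.576, -0.0]
force: [-0.3, 0.2, -1.1]
width: 0.369
```

Request:
{"api": "jog_arm", "payload": {
  "moves": [
    {"fingers":1,"xyz":[0,0,0],"angular":[0,0,0]},
    {"fingers":1,"xyz":[0,0,0],"angular":[0,0,0]},
    {"fingers":1,"xyz":[0,0,0],"angular":[0,0,0]}
  ]
}}

```text
clock: 14.72
position: [0.4739, 0.1246, 0.2602]
ee_rot: [1.803, 2.573, -0.0]
force: [0.2, 0.8, 0.2]
width: 0.37
```

Run:
```python
from h import *
st=arm.observe(); im=grab('wrist','w4')
r=im.copy(); r[160:]=0; r[:,:260]=0; r[:,395:]=0
for s,c in blobs(r,800,(75,15,185),(100,70,255)): print(s,c.round(1),onz('wrist',*c,.152,st).round(4))
r=im.copy(); r[:183]=0; r[300:]=0; r[:,:274]=0; r[:,378:]=0
m=cv2.inRange(cv2.cvtColor(r,cv2.COLOR_RGB2HSV),(75,15,60),(105,130,255))
pts=[]
for u in range(278,374,3):
  v=np.nonzero(m[183:240,u])[0]
  if len(v): pts.append((u,183+v[0]))
P=np.array([onz('wrist',u,v,st['position'][2]-.0535,st)[:2] for u,v in pts if v<228])
A=np.c_[2*P,np.ones(len(P))];x=np.linalg.lstsq(A,(P**2).sum(1),rcond=None)[0]
print('lip c',x[:2],'off',x[:2]-st['position'][:2],'r',np.sqrt(x[2]+x[:2]@x[:2]),len(P))
t=np.array([.4460,.2002])-(x[:2]-np.array(st['position'][:2]))
delta((*t,.185),20,st)
```

```text
[ 304   81   41   43 1404] [324. 102.] [0.4458 0.2003 0.152 ]
lip c [0.47390752 0.12430016] off [-3.44648168e-05 -2.58027083e-04] r 0.033055728027535605 32
d cm [ 8.09 -0.03  7.52] ang [-0.     0.    -0.001] pos [0.4739 0.1246 0.2602] F [0.2 0.8 0.2] w 0.37 t 14.72
```

Request:
{"api": "jog_arm", "payload": {
  "moves": [
    {"fingers":1,"xyz":[4,0,0],"angular":[0,0,0]},
    {"fingers":1,"xyz":[7.2,0,0],"angular":[0,0,0]},
    {"fingers":1,"xyz":[8.08,0,0],"angular":[0,0,0]},
    {"fingers":1,"xyz":[8.08,0,2],"angular":[0,0,0]},
    {"fingers":1,"xyz":[8.08,0,4],"angular":[0,0,0]},
    {"fingers":1,"xyz":[8.08,0,4.5],"angular":[0,0,0]},
    {"fingers":1,"xyz":[8.08,0,5.5],"angular":[0,0,0]},
    {"fingers":1,"xyz":[8.08,0,6.5],"angular":[0,0,0]},
    {"fingers":1,"xyz":[8.08,0,7.5],"angular":[0,0,0]},
    {"fingers":1,"xyz":[8.08,0,7.5],"angular":[0,0,0]},
    {"fingers":1,"xyz":[8.08,0,7.5],"angular":[0,0,0]}
  ]
}}

```text
clock: 16.15
position: [0.4463, 0.2015, 0.1854]
ee_rot: [1.801, 2.574, 0.0]
force: [0.5, 0.1, 0.0]
width: 0.368
```

Run:
```python
from h import *
delta((.4460,.2005,.1725),20)
```

```text
d cm [-0.08 -0.06  1.29] ang [ 0.    -0.     0.001] pos [0.4463 0.2015 0.1854] F [0.5 0.1 0. ] w 0.368 t 16.15
```

Request:
{"api": "jog_arm", "payload": {
  "moves": [
    {"fingers":1,"xyz":[-0.08,-0.05,0.3],"angular":[0,0,0]},
    {"fingers":1,"xyz":[-0.08,-0.05,0.7],"angular":[0,0,0]},
    {"fingers":1,"xyz":[-0.08,-0.05,1.1],"angular":[0,0,0]},
    {"fingers":1,"xyz":[-0.08,-0.05,1.5],"angular":[0,0,0]},
    {"fingers":1,"xyz":[-0.08,-0.05,1.8],"angular":[0,0,0]},
    {"fingers":1,"xyz":[-0.08,-0.05,2.1],"angular":[0,0,0]},
    {"fingers":1,"xyz":[-0.08,-0.05,2.1],"angular":[0,0,0]}
  ]
}}

```text
clock: 17.02
position: [0.4463, 0.2005, 0.1643]
ee_rot: [1.801, 2.574, 0.001]
force: [0.3, 0.3, 3.9]
width: 0.371
```

Request:
{"api": "jog_arm", "payload": {
  "moves": [
    {"fingers":1,"xyz":[0,0,0.3],"angular":[0,0,0]},
    {"fingers":1,"xyz":[0,0,0.6],"angular":[0,0,0]},
    {"fingers":1,"xyz":[0,0,0.9],"angular":[0,0,0]},
    {"fingers":1,"xyz":[0,0,1.2],"angular":[0,0,0]},
    {"fingers":1,"xyz":[0,0,1.4],"angular":[0,0,0]},
    {"fingers":1,"xyz":[0,0,1.4],"angular":[0,0,0]}
  ]
}}

```text
clock: 17.77
position: [0.4461, 0.2004, 0.1501]
ee_rot: [-1.801, -2.574, -0.0]
force: [0.3, 0.3, 4.7]
width: 0.373
```

Request:
{"api": "jog_arm", "payload": {
  "moves": [
    {"fingers":1,"xyz":[0,0,-0.2],"angular":[0,0,0]},
    {"fingers":1,"xyz":[0,0,-0.4],"angular":[0,0,0]},
    {"fingers":1,"xyz":[0,0,-0.6],"angular":[0,0,0]},
    {"fingers":1,"xyz":[0,0,-0.7],"angular":[0,0,0]},
    {"fingers":1,"xyz":[0,0,-0.7],"angular":[0,0,0]}
  ]
}}

```text
clock: 18.4
position: [0.4454, 0.2, 0.1561]
ee_rot: [-1.8, -2.573, 0.002]
force: [3.1, 2.1, -13.0]
width: 0.371
```

The −13 N pull shows the catches hold this cup too. Relax by 2 mm, release and retreat.

Request:
{"api": "jog_arm", "payload": {
  "moves": [
    {"fingers":1,"xyz":[0,0,0.2],"angular":[0,0,0]},
    {"fingers":1,"xyz":[0,0,0.2],"angular":[0,0,0]},
    {"fingers":-1,"xyz":[0,0,0.2],"angular":[0,0,0]},
    {"fingers":-1,"xyz":[0,0,0.2],"angular":[0,0,0]},
    {"fingers":-1,"xyz":[0,0,0.2],"angular":[0,0,0]},
    {"fingers":-1,"xyz":[0,0,0.2],"angular":[0,0,0]},
    {"fingers":-1,"xyz":[0,0,-4],"angular":[0,0,0]},
    {"fingers":-1,"xyz":[0,0,-8],"angular":[0,0,0]},
    {"fingers":-1,"xyz":[-4,0,-10.5],"angular":[0,0,0]},
    {"fingers":-1,"xyz":[-8,0,-10.5],"angular":[0,0,0]},
    {"fingers":-1,"xyz":[-8,0,-10.5],"angular":[0,0,0]},
    {"fingers":-1,"xyz":[-8,0,-10.5],"angular":[0,0,0]}
  ]
}}

```text
clock: 19.9
position: [0.4731, 0.1256, 0.2621]
ee_rot: [-1.801, -2.574, -0.0]
force: [-0.7, 0.7, -0.3]
width: 1.0
```

Run:
```python
from h import *
st=arm.observe(); w=grab('wrist','w5'); s=grab('side','s5')
r=w.copy(); r[160:]=0; r[:,:260]=0; r[:,395:]=0
for q,c in blobs(r,800,(75,15,185),(100,70,255)): print(q,c.round(1),onz('wrist',*c,.152,st).round(4))
c=np.hstack([cv2.resize(s[210:310,290:385],(380,400),interpolation=2),cv2.resize(w[20:180,250:410],(400,400),interpolation=2)]);cv2.imwrite('pics/f.png',c[:,:,::-1])
print(st['force'],st['clock'])
```

```text
[ 304   82   41   43 1365] [323.8 102.7] [0.4449 0.2009 0.152 ]
[-0.6535416   0.66284977 -0.33578916] 19.9
```

View pics/f.png

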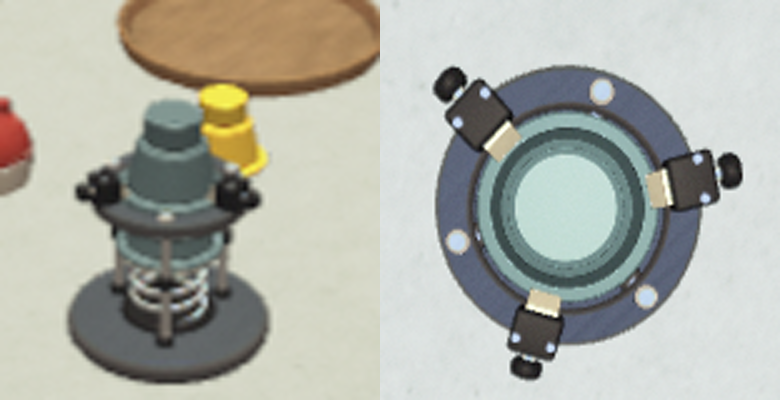

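Run:
```python
from h import *
s=cv2.imread('pics/s5.png'); cv2.imwrite('pics/f2.png',cv2.resize(s[235:300,305:365],None,fx=9,fy=9,interpolation=2))
for z in(.100,.08,.06,.056): print(z,((proj('side',[(.4455,.2+.033,z),(.4455-.033,.2,z)])-[305,235])*9).round())
```

```text
0.1 [[234. 257.]
 [373. 204.]]
0.08 [[233. 323.]
 [372. 270.]]
0.06 [[232. 389.]
 [370. 334.]]
0.056 [[232. 402.]
 [370. 347.]]
```

View pics/f2.png

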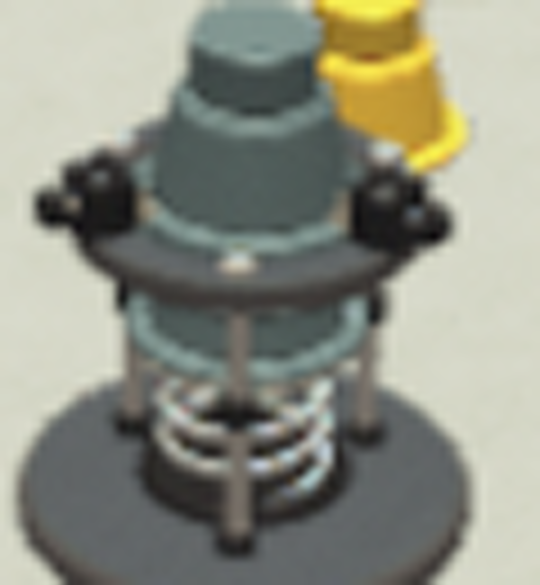

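The lowest lip edge shows at row 378 and the top lip at row 250 of the crop. That puts them about 39 mm apart, so all three cups are nested.

```bash
python3 -c "
from h import *
job.sign_off(); print(arm.observe()['clock'])"
```

```text
the job is handed in; nothing more can be done
the job is handed in; nothing more can be done
```

Both tray cups are pressed home in the dispenser, on top of the cup that was already there. I signed the job off with the gripper open and clear of everything, at about 20 s of the 61 s allowed.

**Method:** I gripped each cup by its foot, lowered it over the pile and pressed it about 5 mm past home. I then let it rise to the catches before opening the gripper.

**Catches:** Lifting gently before each release met a downward pull of about 2 N on the first cup and 13 N on the second, so both were held. The last wrist picture shows all three catches over the top lip.

**Pile:** In the side picture the top and bottom lips are about 39 mm apart, against 40 mm expected for three nested cups. The top cup's end is centred within about 1 mm of where the original cup's was.

**Other things:** In the last pictures the yellow cup and the timer look unmoved. I did not check the other bystanders again at the end.

**Disagreement:** The pressing force I read at the stops between presses was only 4 to 5 N, below the 8 to 13 N given. I took no reading while a lip was passing the catches, and the lift and picture checks agree that both cups are latched.

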